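Dispense three cells for a flight pack

TASK

Slide the empty metal tray fully home under the spout of the battery-cell dispenser, then work the dispenser's lever, pressing it to its stop and letting it right up again, three times, so that exactly three cells roll into the tray and the other two stay in the rack. Be gentle: do not force the lever once it has reached its stop, do not touch the cells, and leave the other things on the bench where they are.

Things in the scene. Friction and masses are not known exactly. Their poses are not given: they have to be found in the camera images.
- dispenser: Fixed plywood cell dispenser: sloping rack on an 8 mm baseboard (x -80..70, y -310..200 mm in its frame). Origin on the bench top under the rack's gate, on its centre line; +y points up the rack, -y down to spout and tray, z up. Rack: 82 mm wide in x, floor 66 mm above the bench at y = 0, rising 0.16 rad to its back end at y = 185; spout ends at y = -50. Top of it all, lever included: 135 mm.
- gate (a point): Gate, on the rack floor. A steel fin on the lever stands up here before the lowest cell. Pressing the lever to its stop sinks the fin and lowers a cross bar behind that cell: just that one rolls out, freed only close to the end of the travel; hold the lever down some 0.6 s for it to get clear. Let right up, the lever lets the next cell roll down to the fin (0.5 s).
- tray_stop (a point): Middle of the face of the block across the baseboard (y = -30 mm in the dispenser's frame, 22 mm high) against which the tray is home; the face looks to -y. From it two guides, 18 mm high above the baseboard, run 275 mm to -y at x = -54 and +54, with the tray between them (3 mm play each side). Push the tray by its -y wall.
- tray: Open, empty sheet-steel tray, loose, 0.5 to 0.85 kg, 95 mm (x) by 120 mm (y) by 36 mm high, walls 4 mm; origin at the centre of its underside, axes parallel to the dispenser's. On the baseboard (8 mm above the bench) between the guides, it starts 50 to 105 mm short of its stop, to -y. Home, its origin is at y = -90 mm in the dispenser's frame, the spout 8 mm or more above its rim.
- lever_pad (a point): Centre of the top face of the lever's black finger pad (40 x 44 mm, 10 mm thick) at the lever's free end, beside the spout; lever up it is at about x = -72, y = -78, z = 95 mm in the dispenser's frame. Full travel about 22 mm down. About 3 N starts it, about 7 N brings it to its stop, which is hard. More than 25 N counts as forcing it.
- lever (a joint): The lever's angle, rad: 0 up (a spring returns it), grows as it is pressed, about 0.09 at its stop. Its pivot lies 242 mm from the pad's centre, up the rack.
- cell0: Grey cylindrical battery cell, 26 mm diameter, 65 mm long, 92 g, lying along the dispenser's x; origin at its centre. Number 1 of 5 in the rack, counted from the gate.
- cell1: Grey cylindrical battery cell, 26 mm diameter, 65 mm long, 92 g, lying along the dispenser's x; origin at its centre. Number 2 of 5 in the rack, counted from the gate.
- cell2: Grey cylindrical battery cell, 26 mm diameter, 65 mm long, 92 g, lying along the dispenser's x; origin at its centre. Number 3 of 5 in the rack, counted from the gate.
- cell3: Grey cylindrical battery cell, 26 mm diameter, 65 mm long, 92 g, lying along the dispenser's x; origin at its centre. Number 4 of 5 in the rack, counted from the gate.
- cell4: Grey cylindrical battery cell, 26 mm diameter, 65 mm long, 92 g, lying along the dispenser's x; origin at its centre. Number 5 of 5 in the rack, counted from the gate.
- transmitter: Bystander: black radio-control transmitter, 100 x 170 x 78 mm with its sticks; origin under its centre.
- glue: Bystander: white glue bottle, 52 mm diameter, 130 mm high; origin under its centre.

How it is judged:
On the way, in this order (a step that is already met when the one before it is completed fails the run):
1. the tray is home against its stop (within 8 mm), no cell out yet (y of tray in the frame of dispenser above -0.098 m and y of cell0 in the frame of dispenser above 0.003 m and z of cell0 in the frame of dispenser above 0.07 m and x of cell0 in the frame of dispenser between -0.02 and 0.02 m), for 0.2 s.
2. first cell in the tray, the next still in the rack (x of cell0 in the frame of tray between -0.046 and 0.046 m and y of cell0 in the frame of tray between -0.058 and 0.058 m and z of cell0 in the frame of tray between 0.005 and 0.05 m and y of cell1 in the frame of dispenser above 0.003 m and z of cell1 in the frame of dispenser above 0.07 m and x of cell1 in the frame of dispenser between -0.02 and 0.02 m), for 0.2 s.
3. second cell in the tray, the next still in the rack (x of cell1 in the frame of tray between -0.046 and 0.046 m and y of cell1 in the frame of tray between -0.058 and 0.058 m and z of cell1 in the frame of tray between 0.005 and 0.05 m and y of cell2 in the frame of dispenser above 0.003 m and z of cell2 in the frame of dispenser above 0.07 m and x of cell2 in the frame of dispenser between -0.02 and 0.02 m), for 0.2 s.
4. third cell in the tray, the next still in the rack (x of cell2 in the frame of tray between -0.046 and 0.046 m and y of cell2 in the frame of tray between -0.058 and 0.058 m and z of cell2 in the frame of tray between 0.005 and 0.05 m and y of cell3 in the frame of dispenser above 0.003 m and z of cell3 in the frame of dispenser above 0.07 m and x of cell3 in the frame of dispenser between -0.02 and 0.02 m), for 0.2 s.
At the end, for the whole second after the job is handed in: The first three cells lie still inside the tray, the last two are still in the rack, the tray is upright and within 8 mm of its stop, and the lever is up (under 0.012 rad) (all of step 4 and y of tray in the frame of dispenser above -0.098 m and x of cell0 in the frame of tray between -0.046 and 0.046 m and y of cell0 in the frame of tray between -0.058 and 0.058 m and z of cell0 in the frame of tray between 0.005 and 0.05 m and linear speed of each of cell0, cell1, cell2 below 0.03 m/s and x of cell1 in the frame of tray between -0.046 and 0.046 m and y of cell1 in the frame of tray between -0.058 and 0.058 m and z of cell1 in the frame of tray between 0.005 and 0.05 m and y of cell4 in the frame of dispenser above 0.003 m and z of cell4 in the frame of dispenser above 0.07 m and x of cell4 in the frame of dispenser between -0.02 and 0.02 m and value of joint lever below 0.012 rad and linear speed of tray below 0.02 m/s and angle between tray's own z axis and vertical below 0.1 rad); the robot touches nothing.
It fails at once if the robot presses on the dispenser (its lever or frame) with more than 25 N (contact force between any of the fingers, the arm and dispenser above 25 N).
It fails at once if the robot touches a cell (contact force between any of the fingers, the arm and cell0 above 1 N or contact force between any of the fingers, the arm and cell1 above 1 N or contact force between any of the fingers, the arm and cell2 above 1 N or contact force between any of the fingers, the arm and cell3 above 1 N or contact force between any of the fingers, the arm and cell4 above 1 N).
It fails at once if a bystander (transmitter, glue bottle) is moved more than 30 mm (distance of any of transmitter, glue from where it was at the start of the episode above 0.03 m).
It also fails if it takes over 59 s, if anything falls off the work surface, if the arm or the gripper's body presses on something with over 40 N, if the wrist force passes 120 N, or if a joint passes its speed limit or range.

ROBOT

A 6-joint arm with a two-finger parallel gripper is mounted at the origin on the work surface. World frame = base frame: x ahead of the robot, y to its left, z up, the work surface at z = 0. Lengths are in m, angles in rad, forces in N, time in s.
With the tool pointing down it reaches from about 0.35 to 0.975 m from the base axis. Payload 4.9 kg.
Tool frame: the origin (TCP) lies at the very end of the fingers, on their centre line; the grasp point (between the pads) lies 19 mm behind it (manip.tcp_to_grasp is the distance from the TCP to the grasp point, in m); z points along the fingers, y is the direction in which the jaws open and shut (so a half turn about z gives the same grasp; the last joint's range is limited). The gripper opens to 85 mm and grips with 20 to 120 N. Pads are 22 mm wide; open, the fingers measure 114 mm over their backs; the gripper's body (76 mm by 85 mm) begins 54 mm behind the grasp point. The pads swing forward as they close: fully open they stand 13 mm farther back than shut.
Start: joints at [1.051, 0.053, 1.613, -0, 1.476, -0.119], TCP at [0.244, 0.575, 0.231] pointing down, gripper open.
Joint ranges: [-3.01, 3.01], [-1.01, 2.22], [0.06, 2.58], [-1.02, 4.17], [0.09, 2.62], [-3.14, 3.14]. Speed limits (rad/s): [2.57, 2.57, 3.14, 3.14, 3.14, 3.14].

INTERFACE

Orientations are given as a unit quaternion [w, x, y, z].
In Python, from plant import sensors, cams, job, finder, manip gives the robot as it stands.
- The arm moves only by the shell command python3 -m pendant 'ROWS'. ROWS is JSON, a list of rows, each an object of numbers: "wx", "wy", "wz": the turn, a rotation vector about the tool's x, y, z in degrees; "dx", "dy", "dz": the shift along the tool's x, y, z in m; "hand": the gripper's target within -1 to 1 (fully open at 1, half-way at 0, shut at -1). A call has 1 to 20 rows; each row is the pose to reach, as a shift and turn from the pose commanded when the call began, along the tool's axes at that moment; what a row does not reach only later rows make up. A row lasts 1/12 s, in which the tool goes at most 41.7 mm and 7.16 degrees, less where a joint would pass 70% of its speed; a pose out of reach is approached as far as the arm can. A call with a gripper value outside its range is refused whole. The fingers move at their own pace and stop on an object; the grip force is fixed at half the most. Time passes only in rows, so rows that repeat a pose let the fingers close. It gives the time, the measured TCP pose, the force and the opening at its end, in the units of the state.
- sensors.state(): the state, without advancing time (a new reading comes with each control period).
- cams.grab_frame(name): name is "scene" or "side" or "wrist"; returns (picture, depth): 384x512x3 uint8, red, green, blue; 384x512 float32, m along the optical axis (not along the pixel's ray), 0 where there is no reading.
- cams.calibration(name): a dict with "fov_y" (degrees; the focal length in pixels is half the picture's height over the tangent of half this angle, whatever the lens; pixels are square), "cx", "cy" (the principal point, pixels), "pose" (4x4, takes a point from camera to world coordinates); the wrist camera has in their place "hand_eye" (4x4, takes a point from camera to tool coordinates, whose origin is the TCP and whose axes are the flange's). Camera axes: x right, y down, z forward; pixel columns grow to the right and rows downward; lengths in m; the calibration is good to about 2 mm. The wrist camera is an equidistant fisheye: a pixel r from the principal point sees the ray r / f radians off the axis. A picture is of the moment at which its call begins: read the wrist's pose just before it. calibration takes no time and is no camera call.
- job.job_done(): hands the job in, once; it reports no verdict.
Trained networks look in the newest picture that a camera, given by its name, has taken for a name from the list of things; names that differ only in an ending like _2 or _b are one class to them, and where a whole thing is asked for, a point or a joint stands for the part that bears it (a point fixed in the world has none). Each returns a list of dicts, best first, with "score" (0 to 1); they miss things now and then, are a little off and sometimes report something else, mostly with a low value. They report only what shows in the picture. A call takes as long as a camera call.
- finder.look_for(camera, thing): "position" ([x, y, z] in m, in world coordinates, good to about 4 mm: the middle of the surface that is visible of it).
The state is a dict: "time": time; "joint_pos": joint angles; "joint_vel": joint speeds; "joint_efforts": joint torques, N m; "tool_pos": TCP position; "tool_rot": TCP orientation; "contact_force": force on the tool from outside, world axes, zero at the start; "ft_torque": the same for the moment, N m; "gripper_width": opening from 0.0 (shut) to 1.0 (fully open).
Only numpy, scipy, OpenCV 4.12 (cv2) and the standard library are available. Lean on these libraries where they do the work, as an engineer would, in place of code of your own. Each camera call takes 0.05 s, during which the arm holds its last target. There are 200 camera calls.

## Working session

There is one attempt and no reset: what is moved stays moved. The work goes in short steps, Python scripts to look and compute and a shell command to move; the robot and the scene stay as the last step left them, time stands still between calls to the robot, and variables do not carry over. Pictures are saved under pics/ and viewed, about 8 in all and at most 12, crops included, and the job is handed in when it is done.

```bash
ls; mkdir -p pics
cat > h.py <<'E'
from plant import sensors, cams, job, finder, manip
import numpy as np, cv2
def K(n):
    c=cams.calibration(n); return c, 192/np.tan(np.radians(c['fov_y'])/2)
def pt(n,d,u,v):
    c,f=K(n); z=d[v,u]; p=np.array([(u-c['cx'])/f*z,(v-c['cy'])/f*z,z,1]); return (np.array(c['pose'])@p)[:3]
def cloud(n,d):
    c,f=K(n); v,u=np.mgrid[:384,:512]; P=np.stack([(u-c['cx'])/f*d,(v-c['cy'])/f*d,d,np.ones_like(d)],-1)
    return (P@np.array(c['pose']).T)[...,:3]
E
python3 - <<'E'
from h import *
ims=[]
for n in ("scene","side"):
    im,d=cams.grab_frame(n); np.save(n+'_d.npy',d); np.save(n+'_i.npy',im); ims.append(im)
    for t in ("dispenser","tray","lever_pad","cell0","transmitter","glue"):
        r=finder.look_for(n,t); print(n,t,[(np.round(x['position'],3).tolist(),round(x['score'],2)) for x in r[:3 if t!='cell0' else 6]])
    cv2.imwrite(f'pics/{n}0.png',im[...,::-1])
s=sensors.state(); print(s)
E
```

```text
pics
scene dispenser [([0.594, 0.046, 0.01], 0.64)]
scene tray [([0.6, -0.108, 0.016], 0.57), ([0.523, 0.065, 0.103], 0.38)]
scene lever_pad [([0.521, 0.061, 0.102], 0.62)]
scene cell0 [([0.582, 0.075, 0.094], 0.7), ([0.573, 0.126, 0.1], 0.57), ([0.558, 0.175, 0.107], 0.49), ([0.566, 0.15, 0.106], 0.47), ([0.581, 0.105, 0.1], 0.44)]
scene transmitter [([0.543, -0.43, 0.045], 0.61)]
scene glue [([0.489, 0.484, 0.071], 0.64)]
side dispenser [([0.545, 0.026, 0.01], 0.92)]
side tray [([0.628, -0.098, 0.028], 0.59)]
side lever_pad [([0.52, 0.052, 0.099], 0.66), ([0.562, 0.094, 0.099], 0.3)]
side cell0 [([0.564, 0.122, 0.099], 0.66), ([0.555, 0.169, 0.111], 0.64), ([0.579, 0.068, 0.091], 0.62), ([0.565, 0.094, 0.099], 0.62), ([0.558, 0.147, 0.104], 0.56)]
side transmitter [([0.5, -0.456, 0.05], 0.59)]
side glue [([0.47, 0.475, 0.061], 0.63)]
{'time': 0.7, 'joint_pos': array([ 1.05098274e+00,  5.26322888e-02,  1.61290574e+00,  2.37919634e-05,
        1.47600880e+00, -1.18994896e-01]), 'joint_vel': array([-0.00052712,  0.00122113,  0.00130468,  0.00194689, -0.00037461,
        0.00065737]), 'joint_efforts': array([ 1.52886329e-03, -3.93561351e+01, -3.70371187e+01,  1.23207633e-05,
        4.90489601e-04,  5.63338176e-07]), 'tool_pos': array([0.24383698, 0.57544805, 0.23134216]), 'tool_rot': array([-4.04970956e-06,  1.99071604e-01,  9.79984947e-01,  2.54703678e-05]), 'contact_force': array([-0.62628328,  0.14825627,  0.42905513]), 'ft_torque': array([-0.02178641,  0.03962102, -0.01144433]), 'gripper_width': 0.9964325816940076}
```

View pics/scene0.png

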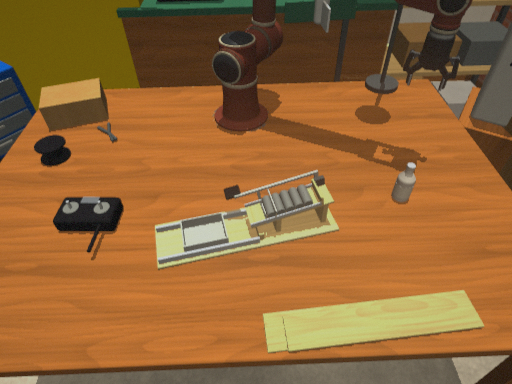

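View pics/side0.png

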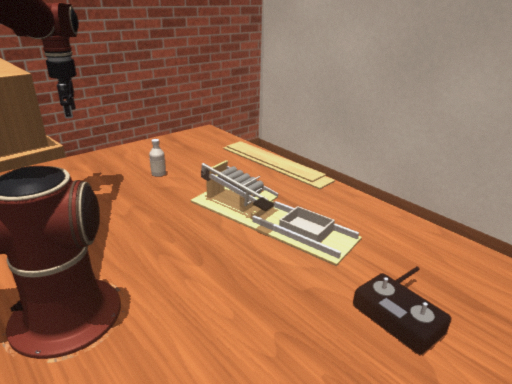

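The scene view shows the pad at (232,192), the tray at (205,232) and the rack with five cells at (288,202). The side view agrees, with the pad at (264,204) and the tray at (307,222). Next I'll fit the dispenser frame from the depth cloud.

```bash
cat > fit.py <<'E'
from h import *
from scipy.optimize import minimize
P=[];C=[]
for n in ("scene","side"):
    d=np.load(n+'_d.npy'); im=np.load(n+'_i.npy'); X=cloud(n,d); hsv=cv2.cvtColor(im,cv2.COLOR_RGB2HSV)
    m=(d>0)&(X[...,0]>.4)&(X[...,0]<.75)&(X[...,1]>-.35)&(X[...,1]<.35)
    b=m&(hsv[...,0]>20)&(hsv[...,0]<36)&(hsv[...,1]>60)&(X[...,2]<.02)&(X[...,2]>-.005)
    n_,lab,st,_=cv2.connectedComponentsWithStats(b.astype(np.uint8))
    Q=X[b]; r=cv2.minAreaRect(Q[:,:2].astype(np.float32)*1000); print(n,len(Q),np.median(Q[:,2]),r)
    bx=cv2.boxPoints(r); print(bx.round())
    # dispenser frame: long axis, +y direction near world (-.24,.97)
    e=max([bx[1]-bx[0],bx[2]-bx[1]],key=np.linalg.norm); e=e/np.linalg.norm(e); e*=np.sign(e[1]); ex=np.array([e[1],-e[0]])
    c=np.array(r[0]); o=c-ex*(-5)-e*(-55); print('origin',o,'yaw',np.degrees(np.arctan2(ex[1],ex[0])))
    # top-of-tray points and pad in this frame
    A=X.reshape(-1,3)*1000; A=A[m.ravel()]; L=np.c_[(A[:,:2]-o)@ex,(A[:,:2]-o)@e,A[:,2]]
    t=(abs(L[:,0])<49)&(L[:,1]<-55)&(L[:,2]>38)&(L[:,2]<52); print('tray rim',L[t].min(0),L[t].max(0),t.sum())
    q=(L[:,0]<-40)&(L[:,0]>-110)&(L[:,1]<-45)&(L[:,1]>-115)&(L[:,2]>85); print('pad',np.percentile(L[q],[2,50,98],axis=0) if q.any() else None)
E
python3 fit.py
```

```text
scene 2286 0.006435911027610264 ((584.5606079101562, 12.134963989257812), (152.2017059326172, 511.3664245605469), 11.865401268005371)
[[ 458.  247.]
 [ 563. -254.]
 [ 712. -222.]
 [ 606.  278.]]
origin [578.14505291  66.98786247] yaw 11.865393
tray rim [ -48.94766043 -233.97155198   38.06663732] [  48.34835829 -113.86837913   47.20097444] 271
pad [[-92.19140948 -97.22977669  85.9773087 ]
 [-65.89595298 -74.36998905  93.34406035]
 [-48.72921125 -47.58276434  98.53060252]]
side 1473 0.006886411634215772 ((578.2140502929688, 10.3294677734375), (150.2326202392578, 512.3546752929688), 12.614418029785156)
[[ 449.  244.]
 [ 561. -256.]
 [ 707. -223.]
 [ 596.  277.]]
origin [571.0819726   65.09381342] yaw 12.61442
tray rim [ -48.2445838  -235.79621343   38.002733  ] [  48.98318932 -114.13723713   46.97046145] 265
pad [[-90.13099769 -98.1596609   86.52652252]
 [-70.89025078 -76.05874419  93.25537859]
 [-45.64436419 -47.68829956  97.78930139]]
```

```bash
python3 -m pendant '[{"dx":-0.04,"dy":-0.034,"wz":7,"hand":-1},{"dx":-0.08,"dy":-0.068,"wz":14,"hand":-1},{"dx":-0.11,"dy":-0.093,"wz":20,"hand":-1},{"dx":-0.14,"dy":-0.119,"wz":26,"hand":-1},{"dx":-0.17,"dy":-0.144,"wz":32,"hand":-1},{"dx":-0.2,"dy":-0.17,"wz":38,"hand":-1},{"dx":-0.23,"dy":-0.195,"wz":44,"hand":-1},{"dx":-0.26,"dy":-0.22,"wz":50,"hand":-1},{"dx":-0.29,"dy":-0.246,"wz":54.6,"hand":-1},{"dx":-0.32,"dy":-0.271,"wz":54.6,"hand":-1},{"dx":-0.35,"dy":-0.297,"wz":54.6,"hand":-1},{"dx":-0.38,"dy":-0.322,"wz":54.6,"hand":-1},{"dx":-0.41,"dy":-0.348,"wz":54.6,"hand":-1},{"dx":-0.44,"dy":-0.373,"wz":54.6,"hand":-1},{"dx":-0.47,"dy":-0.398,"wz":54.6,"hand":-1},{"dx":-0.5,"dy":-0.424,"wz":54.6,"hand":-1},{"dx":-0.53,"dy":-0.449,"wz":54.6,"hand":-1},{"dx":-0.56,"dy":-0.475,"wz":54.6,"hand":-1},{"dx":-0.59,"dy":-0.5,"wz":54.6,"hand":-1},{"dx":-0.62,"dy":-0.525,"wz":54.6,"hand":-1}]'
```

```text
invalid input
```

```bash
python3 -m pendant '[{"wx":0,"wy":0,"wz":7,"dx":-0.03,"dy":-0.025,"dz":0,"hand":-1}]'; python3 -m pendant --help | head -20
```

```text
time: 0.78
tool_pos: [0.2598, 0.5436, 0.231]
tool_rot: [-0.001, 0.257, 0.966, 0.001]
contact_force: [0.8, -1.0, 0.5]
gripper_width: 0.882invalid input: not JSON, or not a number
```

```bash
python3 -m pendant '[{"wx":0,"wy":0,"wz":3,"dx":-0.034,"dy":-0.023,"dz":0,"hand":-1},{"wx":0,"wy":0,"wz":6,"dx":-0.069,"dy":-0.045,"dz":0,"hand":-1},{"wx":0,"wy":0,"wz":9,"dx":-0.103,"dy":-0.068,"dz":0,"hand":-1},{"wx":0,"wy":0,"wz":12,"dx":-0.137,"dy":-0.09,"dz":0,"hand":-1},{"wx":0,"wy":0,"wz":15,"dx":-0.172,"dy":-0.113,"dz":0,"hand":-1},{"wx":0,"wy":0,"wz":18,"dx":-0.206,"dy":-0.135,"dz":0,"hand":-1},{"wx":0,"wy":0,"wz":21,"dx":-0.24,"dy":-0.158,"dz":0,"hand":-1},{"wx":0,"wy":0,"wz":24,"dx":-0.275,"dy":-0.18,"dz":0,"hand":-1},{"wx":0,"wy":0,"wz":27,"dx":-0.309,"dy":-0.203,"dz":0,"hand":-1},{"wx":0,"wy":0,"wz":30,"dx":-0.343,"dy":-0.226,"dz":0,"hand":-1},{"wx":0,"wy":0,"wz":33,"dx":-0.378,"dy":-0.248,"dz":0,"hand":-1},{"wx":0,"wy":0,"wz":36,"dx":-0.412,"dy":-0.271,"dz":0,"hand":-1},{"wx":0,"wy":0,"wz":39,"dx":-0.446,"dy":-0.293,"dz":0,"hand":-1},{"wx":0,"wy":0,"wz":42,"dx":-0.48,"dy":-0.316,"dz":0,"hand":-1},{"wx":0,"wy":0,"wz":45,"dx":-0.515,"dy":-0.338,"dz":0,"hand":-1},{"wx":0,"wy":0,"wz":47.8,"dx":-0.549,"dy":-0.361,"dz":0,"hand":-1},{"wx":0,"wy":0,"wz":47.8,"dx":-0.583,"dy":-0.383,"dz":0,"hand":-1},{"wx":0,"wy":0,"wz":47.8,"dx":-0.618,"dy":-0.406,"dz":0,"hand":-1},{"wx":0,"wy":0,"wz":47.8,"dx":-0.652,"dy":-0.429,"dz":0,"hand":-1},{"wx":0,"wy":0,"wz":47.8,"dx":-0.686,"dy":-0.451,"dz":0,"hand":-1}]'
cat > wl.py <<'E'
from h import *
import sys
from scipy.spatial.transform import Rotation as R
s=sensors.state(); im,d=cams.grab_frame("wrist"); c,f=K("wrist")
q=s['tool_rot']; T=np.eye(4); T[:3,:3]=R.from_quat(np.r_[q[1:],q[0]]).as_matrix(); T[:3,3]=s['tool_pos']
M=T@np.array(c['hand_eye'])
v,u=np.mgrid[:384,:512]; a=u-c['cx']; b=v-c['cy']; r=np.hypot(a,b)+1e-9; t=np.tan(np.minimum(r/f,1.4))
P=np.stack([a/r*t*d,b/r*t*d,d,np.ones_like(d)],-1); X=(P@M.T)[...,:3]
np.save('w_X.npy',X); np.save('w_d.npy',d); np.save('w_i.npy',im); cv2.imwrite(sys.argv[1],im[...,::-1])
print(s['time'],s['tool_pos'].round(4),T[:3,:3].round(3).tolist(),s['contact_force'].round(2),'f',f)
for n in ("tray","lever_pad","tray_stop","gate"): print(n,[(np.round(x['position'],3).tolist(),round(x['score'],2)) for x in finder.look_for("wrist",n)[:2]])
# in dispenser frame
o=np.array([575,66]);y=np.radians(12.2);ex=np.array([np.cos(y),np.sin(y)]);e=np.array([-ex[1],ex[0]])
A=X[d>0]*1000; L=np.c_[(A[:,:2]-o)@ex,(A[:,:2]-o)@e,A[:,2]]
t=(abs(L[:,0])<60)&(L[:,1]<-55)&(L[:,1]>-250)&(L[:,2]>36)&(L[:,2]<50); print('tray rim',np.percentile(L[t],[1,99],axis=0).round(1).tolist(),t.sum())
q=(L[:,0]<-45)&(L[:,0]>-110)&(L[:,1]<-50)&(L[:,1]>-115)&(L[:,2]>60)&(L[:,2]<105); 
if q.any(): print('pad',np.percentile(L[q],[2,50,98],axis=0).round(1).tolist(),q.sum())
E
python3 wl.py pics/w1.png
```

```text
time: 2.45
tool_pos: [0.6313, -0.1948, 0.2313]
tool_rot: [0.0, 0.628, 0.778, 0.0]
contact_force: [0.8, 0.8, 0.0]
gripper_width: -0.002
2.45 [ 0.6313 -0.1948  0.2313] [[-0.211, 0.977, 0.0], [0.977, 0.211, -0.0], [-0.0, 0.0, -1.0]] [0.76 0.76 0.01] f 297.3186396354542
tray [([0.615, -0.101, 0.011], 0.6)]
lever_pad [([0.521, -0.038, 0.093], 0.69)]
tray_stop [([0.602, -0.133, 0.007], 0.75)]
gate [([0.607, -0.131, 0.007], 0.83), ([0.615, -0.104, 0.01], 0.36)]
tray rim [[-46.9, -234.7, 36.7], [48.0, -115.5, 44.4]] 1592
pad [[-89.2, -99.2, 85.8], [-71.1, -93.7, 91.2], [-51.2, -86.3, 93.4]] 532
```

View pics/w1.png

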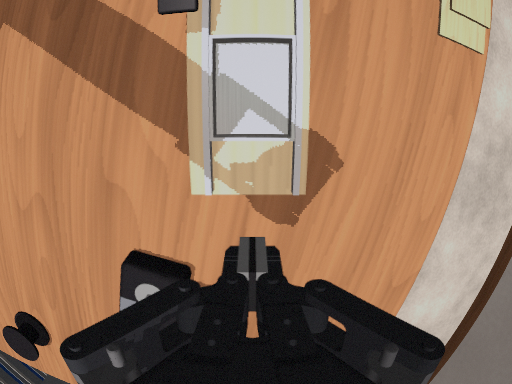

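The wrist view shows the tray at (252,87), between the guides, with the shut fingers at (252,240) on its centre line. The rim at y -235..-115 and x -47..48 in the dispenser frame agrees with the side and scene views. Now I descend and push.

```bash
python3 -m pendant '[{"wx":0,"wy":0,"wz":0,"dx":0,"dy":0,"dz":0.04,"hand":-1},{"wx":0,"wy":0,"wz":0,"dx":0,"dy":0,"dz":0.08,"hand":-1},{"wx":0,"wy":0,"wz":0,"dx":0,"dy":0,"dz":0.12,"hand":-1},{"wx":0,"wy":0,"wz":0,"dx":0,"dy":0,"dz":0.155,"hand":-1},{"wx":0,"wy":0,"wz":0,"dx":0,"dy":0,"dz":0.185,"hand":-1},{"wx":0,"wy":0,"wz":0,"dx":0,"dy":0,"dz":0.205,"hand":-1},{"wx":0,"wy":0,"wz":0,"dx":0,"dy":0,"dz":0.209,"hand":-1},{"wx":0,"wy":0,"wz":0,"dx":0.008,"dy":0,"dz":0.209,"hand":-1},{"wx":0,"wy":0,"wz":0,"dx":0.014,"dy":0,"dz":0.209,"hand":-1},{"wx":0,"wy":0,"wz":0,"dx":0.02,"dy":0,"dz":0.209,"hand":-1},{"wx":0,"wy":0,"wz":0,"dx":0.026,"dy":0,"dz":0.209,"hand":-1},{"wx":0,"wy":0,"wz":0,"dx":0.034,"dy":0,"dz":0.209,"hand":-1},{"wx":0,"wy":0,"wz":0,"dx":0.042,"dy":0,"dz":0.209,"hand":-1},{"wx":0,"wy":0,"wz":0,"dx":0.05,"dy":0,"dz":0.209,"hand":-1},{"wx":0,"wy":0,"wz":0,"dx":0.058,"dy":0,"dz":0.209,"hand":-1},{"wx":0,"wy":0,"wz":0,"dx":0.066,"dy":0,"dz":0.209,"hand":-1},{"wx":0,"wy":0,"wz":0,"dx":0.074,"dy":0,"dz":0.209,"hand":-1},{"wx":0,"wy":0,"wz":0,"dx":0.082,"dy":0,"dz":0.209,"hand":-1},{"wx":0,"wy":0,"wz":0,"dx":0.088,"dy":0,"dz":0.209,"hand":-1},{"wx":0,"wy":0,"wz":0,"dx":0.092,"dy":0,"dz":0.209,"hand":-1}]'
python3 wl.py pics/w2.png
```

```text
time: 4.37
tool_pos: [0.6108, -0.1017, 0.022]
tool_rot: [-0.0, 0.628, 0.779, -0.0]
contact_force: [0.5, -4.5, 2.6]
gripper_width: -0.0
4.3667 [ 0.6108 -0.1017  0.022 ] [[-0.212, 0.977, -0.001], [0.977, 0.212, 0.0], [0.0, -0.001, -1.0]] [ 0.46 -4.55  2.6 ] f 297.3186396354542
tray [([0.597, -0.032, 0.008], 0.96)]
lever_pad [([0.531, -0.023, 0.094], 0.98)]
tray_stop [([0.537, -0.036, 0.027], 0.75)]
gate [([0.543, -0.031, 0.021], 0.63)]
tray rim [[-48.5, -166.0, 36.2], [46.2, -56.5, 48.8]] 9383
pad [[-76.9, -98.1, 86.3], [-58.7, -78.2, 93.2], [-46.8, -59.4, 97.2]] 10903
```

```bash
python3 -m pendant '[{"wx":0,"wy":0,"wz":0,"dx":0.003,"dy":0,"dz":0,"hand":-1},{"wx":0,"wy":0,"wz":0,"dx":0.006,"dy":0,"dz":0,"hand":-1},{"wx":0,"wy":0,"wz":0,"dx":0.008,"dy":0,"dz":0,"hand":-1}]'; python3 -m pendant '[{"wx":0,"wy":0,"wz":0,"dx":0.001,"dy":0,"dz":0,"hand":-1},{"wx":0,"wy":0,"wz":0,"dx":0.002,"dy":0,"dz":0,"hand":-1}]';  python3 -m pendant '[{"wx":0,"wy":0,"wz":0,"dx":0.001,"dy":0,"dz":0,"hand":-1},{"wx":0,"wy":0,"wz":0,"dx":0.002,"dy":0,"dz":0,"hand":-1}]'
```

```text
time: 4.87
tool_pos: [0.609, -0.0948, 0.0217]
tool_rot: [-0.0, 0.628, 0.778, -0.0]
contact_force: [0.9, -2.4, -2.1]
gripper_width: -0.003
time: 5.03
tool_pos: [0.609, -0.0929, 0.0221]
tool_rot: [-0.0, 0.628, 0.778, -0.0]
contact_force: [0.6, -2.2, -1.8]
gripper_width: -0.001
time: 5.2
tool_pos: [0.6087, -0.0911, 0.0223]
tool_rot: [0.0, 0.628, 0.778, -0.0]
contact_force: [-0.9, -5.7, -2.4]
gripper_width: -0.003
```

```bash
python3 -m pendant '[{"wx":0,"wy":0,"wz":0,"dx":0.001,"dy":0,"dz":0,"hand":-1},{"wx":0,"wy":0,"wz":0,"dx":0.001,"dy":0,"dz":0,"hand":-1}]';  python3 -m pendant '[{"wx":0,"wy":0,"wz":0,"dx":0.001,"dy":0,"dz":0,"hand":-1},{"wx":0,"wy":0,"wz":0,"dx":0.001,"dy":0,"dz":0,"hand":-1}]'; python3 -m pendant '[{"wx":0,"wy":0,"wz":0,"dx":0.001,"dy":0,"dz":0,"hand":-1},{"wx":0,"wy":0,"wz":0,"dx":0.001,"dy":0,"dz":0,"hand":-1}]'
```

```text
time: 5.37
tool_pos: [0.6084, -0.091, 0.0223]
tool_rot: [0.001, 0.628, 0.779, -0.001]
contact_force: [-0.5, -5.5, -1.5]
gripper_width: 0.003
time: 5.53
tool_pos: [0.6082, -0.091, 0.0225]
tool_rot: [0.001, 0.628, 0.779, -0.002]
contact_force: [0.0, -8.6, -2.6]
gripper_width: -0.004
time: 5.7
tool_pos: [0.6082, -0.0909, 0.0227]
tool_rot: [0.002, 0.628, 0.779, -0.002]
contact_force: [-1.4, -11.3, -2.0]
gripper_width: -0.005
```

Contact force is rising with no further travel, so the tray is against its stop. I'll back off, rise and go above the pad.

```bash
python3 -m pendant '[{"wx":0,"wy":0,"wz":0,"dx":-0.005,"dy":0,"dz":0,"hand":-1},{"wx":0,"wy":0,"wz":0,"dx":-0.015,"dy":0,"dz":0,"hand":-1},{"wx":0,"wy":0,"wz":0,"dx":-0.03,"dy":0,"dz":-0.01,"hand":-1},{"wx":0,"wy":0,"wz":0,"dx":-0.035,"dy":0,"dz":-0.04,"hand":-1},{"wx":0,"wy":0,"wz":0,"dx":-0.035,"dy":0,"dz":-0.08,"hand":-1},{"wx":0,"wy":0,"wz":0,"dx":-0.035,"dy":0,"dz":-0.12,"hand":-1},{"wx":0,"wy":0,"wz":0,"dx":-0.025,"dy":-0.015,"dz":-0.138,"hand":-1},{"wx":0,"wy":0,"wz":0,"dx":0,"dy":-0.035,"dz":-0.138,"hand":-1},{"wx":0,"wy":0,"wz":0,"dx":0.03,"dy":-0.055,"dz":-0.138,"hand":-1},{"wx":0,"wy":0,"wz":0,"dx":0.06,"dy":-0.074,"dz":-0.138,"hand":-1},{"wx":0,"wy":0,"wz":0,"dx":0.0755,"dy":-0.074,"dz":-0.138,"hand":-1},{"wx":0,"wy":0,"wz":0,"dx":0.0755,"dy":-0.074,"dz":-0.138,"hand":-1}]'
python3 wl.py pics/w3.png
python3 - <<'E'
from h import *
a,_=cams.grab_frame("scene"); b,_=cams.grab_frame("side")
A=cv2.resize(a[150:290,130:350],None,fx=3,fy=3,interpolation=cv2.INTER_CUBIC)[:, :660]; B=cv2.resize(b[140:270,180:400],None,fx=1.15,fy=1.15)
w=cv2.imread('pics/w3.png')
cv2.imwrite('pics/s3.png',A[...,::-1])
E
```

```text
time: 6.7
tool_pos: [0.5188, -0.0281, 0.1612]
tool_rot: [0.0, 0.627, 0.779, 0.001]
contact_force: [0.8, 0.8, -0.5]
gripper_width: 0.004
6.7 [ 0.5188 -0.0281  0.1612] [[-0.214, 0.977, 0.001], [0.977, 0.214, 0.001], [0.001, 0.001, -1.0]] [ 0.83  0.84 -0.54] f 297.3186396354542
tray [([0.603, -0.038, 0.009], 0.9)]
lever_pad [([0.524, 0.019, 0.096], 0.67), ([0.535, 0.033, 0.059], 0.54)]
tray_stop [([0.532, 0.033, 0.06], 0.9)]
gate [([0.536, 0.035, 0.056], 0.67)]
tray rim [[-48.9, -151.0, 36.2], [46.3, -57.1, 44.2]] 1260
pad [[-90.1, -97.4, 90.1], [-70.0, -72.8, 94.3], [-48.8, -53.9, 97.4]] 3013
```

View pics/s3.png

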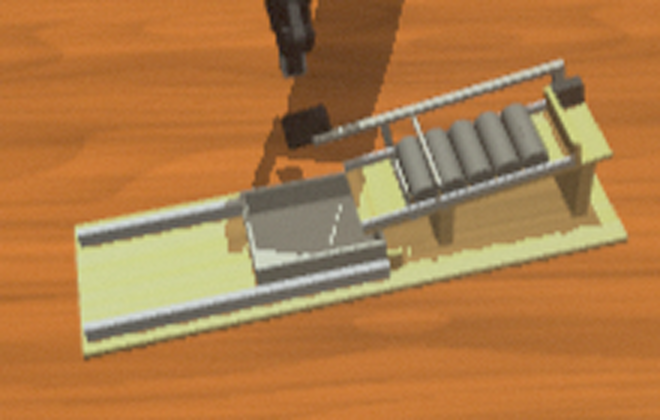

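View pics/w3.png

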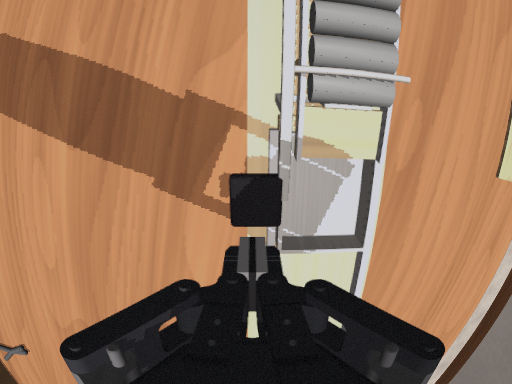

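The tray sits home against its stop, the five cells are in the rack with the cross bar over them, and the fingers are above the pad (wrist view: pad at (256,200)). First press, slowly.

```bash
python3 -m pendant '[{"wx":0,"wy":0,"wz":0,"dx":0,"dy":0,"dz":0.03,"hand":-1},{"wx":0,"wy":0,"wz":0,"dx":0,"dy":0,"dz":0.055,"hand":-1},{"wx":0,"wy":0,"wz":0,"dx":0,"dy":0,"dz":0.06,"hand":-1},{"wx":0,"wy":0,"wz":0,"dx":0,"dy":0,"dz":0.063,"hand":-1},{"wx":0,"wy":0,"wz":0,"dx":0,"dy":0,"dz":0.066,"hand":-1},{"wx":0,"wy":0,"wz":0,"dx":0,"dy":0,"dz":0.069,"hand":-1},{"wx":0,"wy":0,"wz":0,"dx":0,"dy":0,"dz":0.072,"hand":-1},{"wx":0,"wy":0,"wz":0,"dx":0,"dy":0,"dz":0.075,"hand":-1},{"wx":0,"wy":0,"wz":0,"dx":0,"dy":0,"dz":0.078,"hand":-1}]'; for i in 1; do python3 -m pendant '[{"wx":0,"wy":0,"wz":0,"dx":0,"dy":0,"dz":0.002,"hand":-1},{"wx":0,"wy":0,"wz":0,"dx":0,"dy":0,"dz":0.004,"hand":-1}]'; done
```

```text
time: 7.8
tool_pos: [0.5209, -0.0298, 0.0835]
tool_rot: [0.001, 0.628, 0.778, 0.001]
contact_force: [-0.4, 2.2, 7.3]
gripper_width: 0.003
time: 7.97
tool_pos: [0.5208, -0.0297, 0.0792]
tool_rot: [0.001, 0.628, 0.778, 0.001]
contact_force: [0.3, 2.3, 5.7]
gripper_width: -0.001
```

```bash
python3 -m pendant '[{"wx":0,"wy":0,"wz":0,"dx":0,"dy":0,"dz":0.001,"hand":-1},{"wx":0,"wy":0,"wz":0,"dx":0,"dy":0,"dz":0.002,"hand":-1},{"wx":0,"wy":0,"wz":0,"dx":0,"dy":0,"dz":0.003,"hand":-1}]'; python3 -m pendant '[{"wx":0,"wy":0,"wz":0,"dx":0,"dy":0,"dz":0.001,"hand":-1},{"wx":0,"wy":0,"wz":0,"dx":0,"dy":0,"dz":0.001,"hand":-1}]';  python3 -m pendant '[{"wx":0,"wy":0,"wz":0,"dx":0,"dy":0,"dz":0.001,"hand":-1},{"wx":0,"wy":0,"wz":0,"dx":0,"dy":0,"dz":0.001,"hand":-1}]'
```

```text
time: 8.22
tool_pos: [0.5207, -0.0297, 0.0762]
tool_rot: [0.001, 0.628, 0.778, 0.001]
contact_force: [0.1, 1.4, 5.9]
gripper_width: 0.001
time: 8.38
tool_pos: [0.5207, -0.0297, 0.0751]
tool_rot: [0.001, 0.628, 0.778, 0.001]
contact_force: [0.6, 1.9, 5.3]
gripper_width: -0.003
time: 8.55
tool_pos: [0.5208, -0.0297, 0.0742]
tool_rot: [0.001, 0.628, 0.778, 0.001]
contact_force: [-0.4, 1.8, 5.1]
gripper_width: -0.0
```

```bash
python3 -m pendant '[{"wx":0,"wy":0,"wz":0,"dx":0,"dy":0,"dz":0.001,"hand":-1},{"wx":0,"wy":0,"wz":0,"dx":0,"dy":0,"dz":0.001,"hand":-1}]';  python3 -m pendant '[{"wx":0,"wy":0,"wz":0,"dx":0,"dy":0,"dz":0.001,"hand":-1},{"wx":0,"wy":0,"wz":0,"dx":0,"dy":0,"dz":0.001,"hand":-1}]'
```

```text
time: 8.72
tool_pos: [0.5208, -0.0297, 0.0733]
tool_rot: [0.001, 0.628, 0.778, 0.001]
contact_force: [-0.1, 2.3, 4.9]
gripper_width: 0.001
time: 8.88
tool_pos: [0.5209, -0.0297, 0.0728]
tool_rot: [0.001, 0.628, 0.778, 0.001]
contact_force: [-1.5, 1.7, 8.6]
gripper_width: 0.004
```

```bash
python3 -m pendant '[{"wx":0,"wy":0,"wz":0,"dx":0,"dy":0,"dz":0.001,"hand":-1},{"wx":0,"wy":0,"wz":0,"dx":0,"dy":0,"dz":0.001,"hand":-1}]'; python3 -m pendant '[{"wx":0,"wy":0,"wz":0,"dx":0,"dy":0,"dz":0,"hand":-1},{"wx":0,"wy":0,"wz":0,"dx":0,"dy":0,"dz":0,"hand":-1},{"wx":0,"wy":0,"wz":0,"dx":0,"dy":0,"dz":0,"hand":-1},{"wx":0,"wy":0,"wz":0,"dx":0,"dy":0,"dz":0,"hand":-1},{"wx":0,"wy":0,"wz":0,"dx":0,"dy":0,"dz":0,"hand":-1},{"wx":0,"wy":0,"wz":0,"dx":0,"dy":0,"dz":0,"hand":-1},{"wx":0,"wy":0,"wz":0,"dx":0,"dy":0,"dz":0,"hand":-1},{"wx":0,"wy":0,"wz":0,"dx":0,"dy":0,"dz":0,"hand":-1}]'
python3 wl.py pics/w4.png | tail -2
python3 - <<'E'
from h import *
a,_=cams.grab_frame("scene")
A=cv2.resize(a[150:290,130:350],None,fx=2.2,fy=2.2,interpolation=cv2.INTER_CUBIC); w=cv2.imread('pics/w4.png')[:250,130:450]
cv2.imwrite('pics/s4.png',np.hstack([A[:,:,::-1][:250],w]))
for n in("scene","wrist"): print([(np.round(x['position'],3).tolist(),round(x['score'],2)) for x in finder.look_for(n,"cell0")[:6]])
E
```

```text
time: 9.05
tool_pos: [0.5209, -0.0296, 0.0725]
tool_rot: [0.001, 0.628, 0.778, 0.001]
contact_force: [-3.0, 2.5, 11.7]
gripper_width: -0.002
time: 9.72
tool_pos: [0.5209, -0.0297, 0.0725]
tool_rot: [0.001, 0.628, 0.778, 0.001]
contact_force: [-3.2, 2.9, 12.0]
gripper_width: 0.0
tray rim [[-48.5, -150.5, 36.0], [46.4, -56.7, 43.9]] 1923
pad [[-89.8, -87.2, 68.0], [-70.2, -69.8, 75.0], [-48.8, -52.8, 102.5]] 5520
[([0.566, 0.148, 0.103], 0.75), ([0.574, 0.1, 0.1], 0.74), ([0.607, -0.063, 0.038], 0.68), ([0.572, 0.126, 0.101], 0.54), ([0.558, 0.176, 0.104], 0.47), ([0.595, 0.04, 0.008], 0.25)]
[([0.6, -0.057, 0.032], 0.87), ([0.564, 0.101, 0.091], 0.67), ([0.584, 0.124, 0.092], 0.61)]
```

View pics/s4.png

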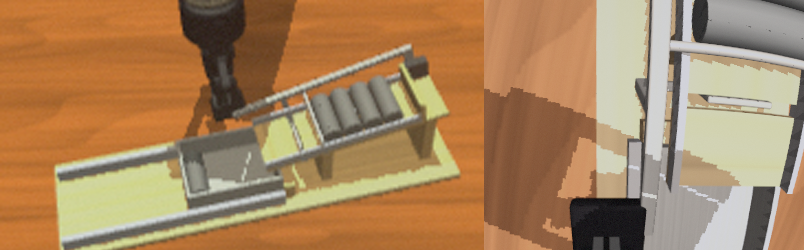

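The left panel shows one cell in the tray at (198,172) and four behind the bar at (355,105); stop force is 12 N. Now release, wait, and check.

```bash
python3 -m pendant '[{"wx":0,"wy":0,"wz":0,"dx":0,"dy":0,"dz":-0.006,"hand":-1},{"wx":0,"wy":0,"wz":0,"dx":0,"dy":0,"dz":-0.012,"hand":-1},{"wx":0,"wy":0,"wz":0,"dx":0,"dy":0,"dz":-0.018,"hand":-1},{"wx":0,"wy":0,"wz":0,"dx":0,"dy":0,"dz":-0.024,"hand":-1},{"wx":0,"wy":0,"wz":0,"dx":0,"dy":0,"dz":-0.03,"hand":-1},{"wx":0,"wy":0,"wz":0,"dx":0,"dy":0,"dz":-0.036,"hand":-1},{"wx":0,"wy":0,"wz":0,"dx":0,"dy":0,"dz":-0.036,"hand":-1},{"wx":0,"wy":0,"wz":0,"dx":0,"dy":0,"dz":-0.036,"hand":-1},{"wx":0,"wy":0,"wz":0,"dx":0,"dy":0,"dz":-0.036,"hand":-1},{"wx":0,"wy":0,"wz":0,"dx":0,"dy":0,"dz":-0.036,"hand":-1},{"wx":0,"wy":0,"wz":0,"dx":0,"dy":0,"dz":-0.036,"hand":-1},{"wx":0,"wy":0,"wz":0,"dx":0,"dy":0,"dz":-0.036,"hand":-1},{"wx":0,"wy":0,"wz":0,"dx":0,"dy":0,"dz":-0.036,"hand":-1},{"wx":0,"wy":0,"wz":0,"dx":0,"dy":0,"dz":-0.036,"hand":-1},{"wx":0,"wy":0,"wz":0,"dx":0,"dy":0,"dz":-0.036,"hand":-1},{"wx":0,"wy":0,"wz":0,"dx":0,"dy":0,"dz":-0.036,"hand":-1},{"wx":0,"wy":0,"wz":0,"dx":0,"dy":0,"dz":-0.036,"hand":-1}]'
cat > chk.py <<'E'
from h import *
import sys
o=np.array([.575,.066]);y=np.radians(12.2);ex=np.array([np.cos(y),np.sin(y)]);e=np.array([-ex[1],ex[0]])
a,d=cams.grab_frame("scene")
cv2.imwrite(sys.argv[1],cv2.resize(a[150:290,130:350],None,fx=2.5,fy=2.5,interpolation=cv2.INTER_CUBIC)[:,:,::-1])
for n in("cell0","lever_pad","tray"):
  for x in finder.look_for("scene",n)[:6]:
    p=np.array(x['position']); print(n,((p[:2]-o)@ex*1000).round(),((p[:2]-o)@e*1000).round(),(p[2]*1000).round(),round(x['score'],2))
E
python3 chk.py pics/s5.png
```

```text
time: 11.53
tool_pos: [0.5198, -0.0299, 0.1063]
tool_rot: [-0.0, 0.628, 0.778, -0.0]
contact_force: [1.0, 0.4, 0.7]
gripper_width: 0.0
cell0 8.0 86.0 100.0 0.62
cell0 6.0 9.0 96.0 0.57
cell0 -1.0 -135.0 39.0 0.56
cell0 12.0 36.0 98.0 0.53
cell0 4.0 426.0 70.0 0.31
lever_pad -53.0 8.0 104.0 0.77
tray -9.0 -91.0 22.0 0.88
```

```bash
python3 -m pendant '[{"wx":0,"wy":0,"wz":0,"dx":0,"dy":0,"dz":0.006,"hand":-1},{"wx":0,"wy":0,"wz":0,"dx":0,"dy":0,"dz":0.01,"hand":-1},{"wx":0,"wy":0,"wz":0,"dx":0,"dy":0,"dz":0.013,"hand":-1},{"wx":0,"wy":0,"wz":0,"dx":0,"dy":0,"dz":0.016,"hand":-1},{"wx":0,"wy":0,"wz":0,"dx":0,"dy":0,"dz":0.019,"hand":-1},{"wx":0,"wy":0,"wz":0,"dx":0,"dy":0,"dz":0.022,"hand":-1},{"wx":0,"wy":0,"wz":0,"dx":0,"dy":0,"dz":0.025,"hand":-1},{"wx":0,"wy":0,"wz":0,"dx":0,"dy":0,"dz":0.028,"hand":-1},{"wx":0,"wy":0,"wz":0,"dx":0,"dy":0,"dz":0.03,"hand":-1},{"wx":0,"wy":0,"wz":0,"dx":0,"dy":0,"dz":0.032,"hand":-1},{"wx":0,"wy":0,"wz":0,"dx":0,"dy":0,"dz":0.033,"hand":-1},{"wx":0,"wy":0,"wz":0,"dx":0,"dy":0,"dz":0.034,"hand":-1},{"wx":0,"wy":0,"wz":0,"dx":0,"dy":0,"dz":0.035,"hand":-1},{"wx":0,"wy":0,"wz":0,"dx":0,"dy":0,"dz":0.035,"hand":-1}]'
```

```text
time: 12.9
tool_pos: [0.5203, -0.0298, 0.0726]
tool_rot: [0.0, 0.628, 0.778, 0.0]
contact_force: [-4.1, 1.7, 10.8]
gripper_width: 0.005
```

```bash
python3 -m pendant '[{"wx":0,"wy":0,"wz":0,"dx":0,"dy":0,"dz":0.0005,"hand":-1},{"wx":0,"wy":0,"wz":0,"dx":0,"dy":0,"dz":0.0005,"hand":-1},{"wx":0,"wy":0,"wz":0,"dx":0,"dy":0,"dz":0.0005,"hand":-1},{"wx":0,"wy":0,"wz":0,"dx":0,"dy":0,"dz":0.0005,"hand":-1},{"wx":0,"wy":0,"wz":0,"dx":0,"dy":0,"dz":0.0005,"hand":-1},{"wx":0,"wy":0,"wz":0,"dx":0,"dy":0,"dz":0.0005,"hand":-1},{"wx":0,"wy":0,"wz":0,"dx":0,"dy":0,"dz":0.0005,"hand":-1},{"wx":0,"wy":0,"wz":0,"dx":0,"dy":0,"dz":0.0005,"hand":-1},{"wx":0,"wy":0,"wz":0,"dx":0,"dy":0,"dz":0.0005,"hand":-1},{"wx":0,"wy":0,"wz":0,"dx":0,"dy":0,"dz":0.0005,"hand":-1}]'; python3 chk.py pics/s6.png
```

```text
time: 13.73
tool_pos: [0.5204, -0.0298, 0.0725]
tool_rot: [0.0, 0.628, 0.778, 0.0]
contact_force: [-3.3, 2.7, 11.9]
gripper_width: -0.003
cell0 12.0 62.0 104.0 0.75
cell0 3.0 -134.0 37.0 0.67
cell0 5.0 -110.0 38.0 0.54
cell0 10.0 33.0 96.0 0.49
cell0 9.0 86.0 102.0 0.47
cell0 14.0 -21.0 5.0 0.38
lever_pad -49.0 11.0 90.0 0.61
tray -7.0 -86.0 26.0 0.84
tray -47.0 14.0 90.0 0.52
```

View pics/s6.png

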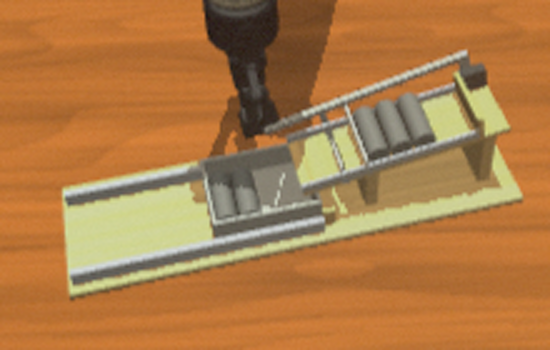

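The picture shows two cells in the tray, at (225,195) and (247,192), and three in the rack around (395,125). Release, then third press.

```bash
python3 -m pendant '[{"wx":0,"wy":0,"wz":0,"dx":0,"dy":0,"dz":-0.006,"hand":-1},{"wx":0,"wy":0,"wz":0,"dx":0,"dy":0,"dz":-0.012,"hand":-1},{"wx":0,"wy":0,"wz":0,"dx":0,"dy":0,"dz":-0.018,"hand":-1},{"wx":0,"wy":0,"wz":0,"dx":0,"dy":0,"dz":-0.024,"hand":-1},{"wx":0,"wy":0,"wz":0,"dx":0,"dy":0,"dz":-0.03,"hand":-1},{"wx":0,"wy":0,"wz":0,"dx":0,"dy":0,"dz":-0.036,"hand":-1},{"wx":0,"wy":0,"wz":0,"dx":0,"dy":0,"dz":-0.036,"hand":-1},{"wx":0,"wy":0,"wz":0,"dx":0,"dy":0,"dz":-0.036,"hand":-1},{"wx":0,"wy":0,"wz":0,"dx":0,"dy":0,"dz":-0.036,"hand":-1},{"wx":0,"wy":0,"wz":0,"dx":0,"dy":0,"dz":-0.036,"hand":-1},{"wx":0,"wy":0,"wz":0,"dx":0,"dy":0,"dz":-0.036,"hand":-1},{"wx":0,"wy":0,"wz":0,"dx":0,"dy":0,"dz":-0.036,"hand":-1},{"wx":0,"wy":0,"wz":0,"dx":0,"dy":0,"dz":-0.036,"hand":-1},{"wx":0,"wy":0,"wz":0,"dx":0,"dy":0,"dz":-0.036,"hand":-1},{"wx":0,"wy":0,"wz":0,"dx":0,"dy":0,"dz":-0.036,"hand":-1},{"wx":0,"wy":0,"wz":0,"dx":0,"dy":0,"dz":-0.036,"hand":-1},{"wx":0,"wy":0,"wz":0,"dx":0,"dy":0,"dz":-0.036,"hand":-1}]'; python3 chk.py pics/s7.png
```

```text
time: 15.35
tool_pos: [0.5198, -0.0299, 0.1068]
tool_rot: [0.0, 0.628, 0.778, 0.0]
contact_force: [-0.0, -0.2, -0.8]
gripper_width: 0.002
cell0 2.0 -136.0 39.0 0.62
cell0 7.0 59.0 95.0 0.54
cell0 9.0 8.0 91.0 0.53
cell0 1.0 -111.0 42.0 0.49
cell0 13.0 38.0 96.0 0.47
lever_pad -51.0 5.0 100.0 0.82
lever_pad -132.0 -479.0 49.0 0.71
lever_pad 13.0 -23.0 4.0 0.44
tray -8.0 -82.0 26.0 0.94
tray -49.0 8.0 101.0 0.62
tray 14.0 -22.0 10.0 0.57
```

```bash
python3 -m pendant '[{"wx":0,"wy":0,"wz":0,"dx":0,"dy":0,"dz":0.006,"hand":-1},{"wx":0,"wy":0,"wz":0,"dx":0,"dy":0,"dz":0.01,"hand":-1},{"wx":0,"wy":0,"wz":0,"dx":0,"dy":0,"dz":0.013,"hand":-1},{"wx":0,"wy":0,"wz":0,"dx":0,"dy":0,"dz":0.016,"hand":-1},{"wx":0,"wy":0,"wz":0,"dx":0,"dy":0,"dz":0.019,"hand":-1},{"wx":0,"wy":0,"wz":0,"dx":0,"dy":0,"dz":0.022,"hand":-1},{"wx":0,"wy":0,"wz":0,"dx":0,"dy":0,"dz":0.025,"hand":-1},{"wx":0,"wy":0,"wz":0,"dx":0,"dy":0,"dz":0.028,"hand":-1},{"wx":0,"wy":0,"wz":0,"dx":0,"dy":0,"dz":0.03,"hand":-1},{"wx":0,"wy":0,"wz":0,"dx":0,"dy":0,"dz":0.032,"hand":-1},{"wx":0,"wy":0,"wz":0,"dx":0,"dy":0,"dz":0.033,"hand":-1},{"wx":0,"wy":0,"wz":0,"dx":0,"dy":0,"dz":0.034,"hand":-1},{"wx":0,"wy":0,"wz":0,"dx":0,"dy":0,"dz":0.035,"hand":-1},{"wx":0,"wy":0,"wz":0,"dx":0,"dy":0,"dz":0.0355,"hand":-1}]'
```

```text
time: 16.72
tool_pos: [0.5203, -0.0298, 0.0725]
tool_rot: [0.0, 0.628, 0.778, 0.0]
contact_force: [-3.5, 3.2, 11.8]
gripper_width: -0.008
```

```bash
python3 -m pendant '[{"wx":0,"wy":0,"wz":0,"dx":0,"dy":0,"dz":0,"hand":-1},{"wx":0,"wy":0,"wz":0,"dx":0,"dy":0,"dz":0,"hand":-1},{"wx":0,"wy":0,"wz":0,"dx":0,"dy":0,"dz":0,"hand":-1},{"wx":0,"wy":0,"wz":0,"dx":0,"dy":0,"dz":0,"hand":-1},{"wx":0,"wy":0,"wz":0,"dx":0,"dy":0,"dz":0,"hand":-1},{"wx":0,"wy":0,"wz":0,"dx":0,"dy":0,"dz":0,"hand":-1},{"wx":0,"wy":0,"wz":0,"dx":0,"dy":0,"dz":0,"hand":-1},{"wx":0,"wy":0,"wz":0,"dx":0,"dy":0,"dz":0,"hand":-1},{"wx":0,"wy":0,"wz":0,"dx":0,"dy":0,"dz":0,"hand":-1},{"wx":0,"wy":0,"wz":0,"dx":0,"dy":0,"dz":0,"hand":-1}]'; python3 chk.py pics/s8.png | grep cell0
```

```text
time: 17.55
tool_pos: [0.5203, -0.0298, 0.0726]
tool_rot: [0.0, 0.628, 0.778, 0.0]
contact_force: [-3.4, 2.6, 10.1]
gripper_width: -0.002
cell0 6.0 -80.0 40.0 0.74
cell0 4.0 -107.0 40.0 0.7
cell0 11.0 35.0 98.0 0.7
cell0 1.0 -133.0 40.0 0.54
cell0 11.0 61.0 99.0 0.49
```

Three cells are reported in the tray and two in the rack. Releasing fully and rising well clear.

```bash
python3 -m pendant '[{"wx":0,"wy":0,"wz":0,"dx":0,"dy":0,"dz":-0.006,"hand":-1},{"wx":0,"wy":0,"wz":0,"dx":0,"dy":0,"dz":-0.012,"hand":-1},{"wx":0,"wy":0,"wz":0,"dx":0,"dy":0,"dz":-0.018,"hand":-1},{"wx":0,"wy":0,"wz":0,"dx":0,"dy":0,"dz":-0.024,"hand":-1},{"wx":0,"wy":0,"wz":0,"dx":0,"dy":0,"dz":-0.03,"hand":-1},{"wx":0,"wy":0,"wz":0,"dx":0,"dy":0,"dz":-0.04,"hand":-1},{"wx":0,"wy":0,"wz":0,"dx":0,"dy":0,"dz":-0.06,"hand":-1},{"wx":0,"wy":0,"wz":0,"dx":0,"dy":0,"dz":-0.09,"hand":-1},{"wx":0,"wy":0,"wz":0,"dx":0,"dy":0,"dz":-0.12,"hand":-1},{"wx":0,"wy":0,"wz":0,"dx":0,"dy":0,"dz":-0.13,"hand":-1},{"wx":0,"wy":0,"wz":0,"dx":0,"dy":0,"dz":-0.13,"hand":-1},{"wx":0,"wy":0,"wz":0,"dx":0,"dy":0,"dz":-0.13,"hand":-1},{"wx":0,"wy":0,"wz":0,"dx":0,"dy":0,"dz":-0.13,"hand":-1},{"wx":0,"wy":0,"wz":0,"dx":0,"dy":0,"dz":-0.13,"hand":-1},{"wx":0,"wy":0,"wz":0,"dx":0,"dy":0,"dz":-0.13,"hand":-1},{"wx":0,"wy":0,"wz":0,"dx":0,"dy":0,"dz":-0.13,"hand":-1},{"wx":0,"wy":0,"wz":0,"dx":0,"dy":0,"dz":-0.13,"hand":-1},{"wx":0,"wy":0,"wz":0,"dx":0,"dy":0,"dz":-0.13,"hand":-1}]'; python3 chk.py pics/s9.png | grep cell0; python3 wl.py pics/w9.png | tail -2
```

```text
time: 19.25
tool_pos: [0.5196, -0.0299, 0.2009]
tool_rot: [-0.0, 0.628, 0.778, -0.0]
contact_force: [0.1, -0.1, -0.1]
gripper_width: -0.001
cell0 2.0 -135.0 39.0 0.68
cell0 6.0 -80.0 36.0 0.68
cell0 8.0 37.0 91.0 0.66
cell0 1.0 -107.0 38.0 0.47
cell0 10.0 10.0 89.0 0.45
tray rim [[-49.0, -151.1, 36.0], [46.2, -59.0, 44.2]] 1944
pad [[-90.5, -97.1, 89.9], [-70.0, -73.4, 94.1], [-49.0, -54.0, 97.4]] 2259
```

View pics/s9.png

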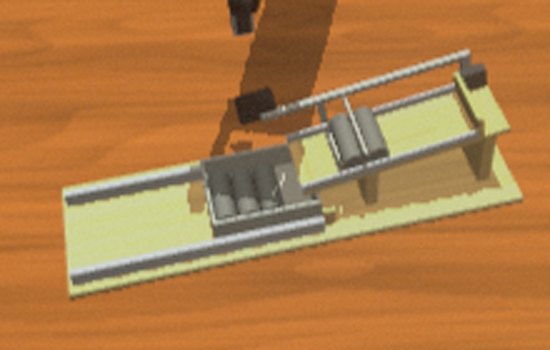

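The final picture shows three cells in the tray at (222–265,190), two at the gate at (357,135), the pad up at (255,104) and the robot clear. Handing in.

```bash
python3 -c "from plant import job; print(job.job_done())"
```

```text
the job is handed in; nothing more can be done
None
```

I slid the tray home and worked the lever three times, and three cells are now in the tray with two still in the rack. I handed the job in at about 19.5 s of the 59 s allowed; it reports no verdict.

- **Tray:** I pushed it with shut fingers until the force rose to about 11 N with no further travel. Its rear wall measured y ≈ -151 mm against an ideal -150 mm, and stayed there to the end.
- **Lever:** Each press reached the stop at about 22 mm of travel, and I held it there about 0.8 s. The highest force I read was about 13 N against the 25 N limit. I read force only at the end of each move, so a brief peak between readings would not show.
- **Last checks:** The cells in the tray were at y ≈ -135, -107 and -80 mm, and those in the rack at y ≈ 10 and 37 mm. The lever pad was back at its starting height (about 94 mm), and the tool read about zero contact force, well clear of everything.
- **Disagreements:** The finder missed a cell once (after the first press) and gave some wrong low-score hits. It also placed the lever pad up the lever rod in the scene view, and the `tray_stop` and `gate` points in the wrong place. For those I went by the depth measurements and the pictures.
- **Not checked:** I did not re-measure the transmitter and glue bottle at the end; the arm did not go near either one.

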